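# Nest the gilder's mixing pots

### The arm

A 7-joint arm with a two-finger parallel gripper is mounted at the origin on the work surface. World frame = base frame: x ahead of the robot, y to its left, z up, the work surface at z = 0. Lengths are in m, angles in rad, forces in N, time in s.
With the tool pointing down it reaches from about 0.4 to 0.85 m from the base axis. Payload 10.4 kg.
Tool frame: the origin (TCP) lies between the finger pads; the fingertips stand tips_ahead ahead of it and the grasp point (between the pads) lies 11 mm behind it (tips_ahead is the distance from the TCP to the fingertips, in m); z points along the fingers, x is the direction in which the jaws open and shut, and the axes are right-handed (so a half turn about z gives the same grasp; the last joint's range is limited). The gripper opens to 87 mm and grips with 3 to 60 N. Pads are 19 mm wide; open, the fingers measure 117 mm over their backs; the gripper's body (75 mm by 190 mm) begins 51 mm behind the grasp point.
Start: joints at [-1.282, 0.332, -0.065, 1.46, 0.022, 1.35, -0.088], TCP at [0.192, 0.595, 0.231] pointing down, gripper open.
Joint ranges: [-2.6, 2.6], [-0.5, 2.12], [-1.47, 1.34], [0.16, 2.42], [-1.27, 4.41], [0.06, 2.06], [-2.6, 2.6]. Speed limits (rad/s): [2.22, 2.22, 2.79, 2.79, 3.14, 3.14, 3.14].

### API

Orientations are given as a unit quaternion [x, y, z, w].
In Python, from bench import read_state, camera, close_job, tips_ahead gives the robot as it stands.
- The arm moves only by the tool arm_command, never from a script. Its argument "commands" is a list that holds one entry, the list of rows, each a list of 7 numbers: the turn, a rotation vector about the tool's x, y, z in rad, then the shift along the tool's x, y, z in m, then the opening in per cent of the stroke, from 0 (shut) to 100 (fully open). In form: [[[rx, ry, rz, x, y, z, claw], ...]]. A call has 1 to 20 rows; each row shifts and turns the commanded pose from where the row before left it, along the tool's axes as they then stand; what a row does not reach is not made up. A row lasts 1/8 s, in which the tool goes at most 62.5 mm and 10.7 degrees, less where a joint would pass 70% of its speed; a pose out of reach is approached as far as the arm can. A call with a gripper value outside its range is refused whole. The fingers move at their own pace and stop on an object; "newtons" is the grip in N (left out, the last holds). Time passes only in rows, so rows that do not move let the fingers close. It gives the time, the measured TCP pose, the force and the opening at its end, in the units of the state.
- read_state(): the state, without advancing time (a new reading comes with each control period).
- camera(name): name is "side" or "top" or "wrist"; returns a dict with "frame" (420x560x3 uint8, red, green, blue), "vfov" (degrees; the focal length in pixels is half the picture's height over the tangent of half this angle, whatever the lens; pixels are square), "cx", "cy" (the principal point, pixels), "R" (3x3) and "t" (3): a world point X has camera coordinates R X + t. Camera axes: x right, y down, z forward; pixel columns grow to the right and rows downward; lengths in m; the calibration is good to about 2 mm. The wrist camera is an equidistant fisheye: a pixel r from the principal point sees the ray r / f radians off the axis. A picture is of the moment at which its call begins. There is no depth.
- close_job(): hands the job in, once; it reports no verdict.
The state is a dict: "time": time; "joint_positions": joint angles; "joint_vel": joint speeds; "joint_torque": joint torques, N m; "ee_pos": TCP position; "eef_rot": TCP orientation; "ft_force": force on the tool from outside, world axes, zero at the start; "torque": the same for the moment, N m; "width": finger opening in m.
Only numpy, scipy, OpenCV 4.12 (cv2) and the standard library are available. Lean on these libraries where they do the work, as an engineer would, in place of code of your own. Each camera call takes 0.05 s, during which the arm holds its last target.

### The job

Nest the three plain steel mixing pots where the widest one stands: the middle pot standing inside the wide low pot, and the narrow tall pot standing inside the middle one, all upright. Set them down rather than dropping them, and leave the mug with the handle where it is.

Things in the scene. Friction and masses are not known exactly. Their poses are not given: they have to be found in the camera images.
- wide_pot_mid (a point): Centre (on the axis, half-way up, 26 mm above its underside) of the widest pot: open, round, plain bare steel, no handle, 92 mm across the rim, 88 mm at the foot, 52 mm high, wall 3 mm, floor 4 mm thick (mouth 86 mm across). Too wide to grip; it stays on the bench. z points up.
- middle_pot_mid (a point): Centre (on the axis, half-way up, 42 mm above its underside) of the middle pot: open, round, plain bare steel, no handle, 62 mm across the rim tapering to 54 mm at the foot, 84 mm high, wall 2.5 mm, floor 4 mm thick (mouth 57 mm across), about 160 g. When it stands in the wide pot it shows about 36 mm above the wide pot's rim, so grip it across its outside within the top 30 mm. z points up.
- narrow_pot_mid (a point): Centre (on the axis, half-way up, 56 mm above its underside) of the narrow pot, the tallest: open, round, plain bare steel, no handle, 40 mm across the rim tapering to 32 mm at the foot, 112 mm high, wall 2.5 mm, floor 4 mm thick, about 110 g. When it stands in the middle pot it shows about 32 mm above the middle pot's rim, so grip it across its outside within the top 25 mm. z points up.
- mug_mid (a point): Centre (on the axis, half-way up, 40 mm above its underside) of a steel mug, a bystander: 68 mm across, 80 mm high, with a handle on its own +y side reaching 70 mm from the axis. A closed tin, 66 mm across and 85 mm high, stands about too. Pots, mug and tin stand in any order, their axes at least 120 mm apart; everything else within 80 mm of their axes is lower than 40 mm.
There are look-alikes about, which are no part of the job. Leave any green look-alike of the part that bears narrow_pot_mid alone. Leave any purple look-alike of the part that bears middle_pot_mid alone.

How it is judged:
By the outcome, as a careful person would: the job done as asked, in the order asked, and still so for the second after the job is handed in, with the robot touching nothing.
It also fails if it takes over 61 s, if anything falls off the work surface, if the arm or the gripper's body presses on something with over 40 N, if the wrist force passes 120 N, or if a joint passes its speed limit or range.

## Working session

There is one attempt and no reset: what is moved stays moved. The work goes in short steps, Python scripts to look and compute and a tool call to move; the robot and the scene stay as the last step left them, time stands still between calls to the robot, and variables do not carry over. Pictures are saved under pics/ and viewed, and the job is handed in when it is done.

Besides the shell and the picture viewer there is one more tool, called after "Call:" as name(argument=value, ...) on one line, values as JSON. arm_command: Moves the arm, as the interface text tells. Its arguments: {"type":"object","properties":{"commands":{"type":"array"},"newtons":{"type":"number"}},"required":["commands"]}

```bash
ls; mkdir -p pics
python3 - <<'E'
from bench import *
import cv2,pickle
print(read_state()); print(tips_ahead)
for n in ("side","top","wrist"):
    c=camera(n); cv2.imwrite(f"pics/{n}0.png",c["frame"][:,:,::-1]); pickle.dump(c,open(f"pics/{n}0.pkl","wb"))
    print(n,c["vfov"],c["cx"],c["cy"],c["R"],c["t"])
E
```

```text
pics
{'time': 0.0, 'joint_positions': array([-1.28160963,  0.33286938, -0.06466441,  1.46095122,  0.02160356,
        1.34989018, -0.08850047]), 'joint_vel': array([-3.56279526e-04, -1.99100504e-05,  1.92318024e-03,  1.26802310e-03,
        1.16406685e-03,  9.17112857e-04,  6.08462474e-04]), 'joint_torque': array([-7.26260150e-04, -6.23270202e+01,  2.42435164e-02, -3.89873922e+01,
       -6.12687715e-02,  4.00505948e-02,  1.51535382e-04]), 'ee_pos': array([0.19163575, 0.59449921, 0.22975067]), 'eef_rot': array([ 8.08322513e-01,  5.88739508e-01, -5.50190669e-04,  4.50998360e-04]), 'ft_force': array([-0.34460562,  1.04601973, -0.35947288]), 'torque': array([ 0.08684228, -0.01758943,  0.03270751]), 'width': 0.08726609799859569}
0.008
side 57.911116964594335 283.56223004369417 209.91315472481855 [[-0.84121481 -0.54050264  0.01464701]
 [-0.29823509  0.44122391 -0.84639074]
 [ 0.45101382 -0.71636468 -0.53236094]] [0.46098743 0.21974799 0.57447081]
top 52.52493465369933 283.16885971920897 205.03467739458674 [[ 7.30998407e-03 -9.99972295e-01  1.40493373e-03]
 [-9.83352066e-01 -7.44357112e-03 -1.81558000e-01]
 [ 1.81563427e-01 -5.43583942e-05 -9.83379234e-01]] [-0.00856962  0.56066961  0.79848837]
wrist 65.70646984690485 278.46445913484825 204.07560586937547 [[ 3.07570694e-01  9.51525010e-01 -6.50030658e-04]
 [ 9.22101595e-01 -2.97891167e-01  2.46960525e-01]
 [ 2.34795478e-01 -7.65572145e-02 -9.69025323e-01]] [-0.62455816 -0.02905699  0.38994263]
```

View pics/side0.png

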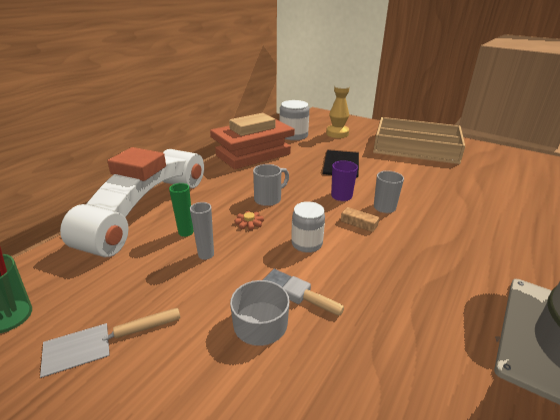

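View pics/top0.png

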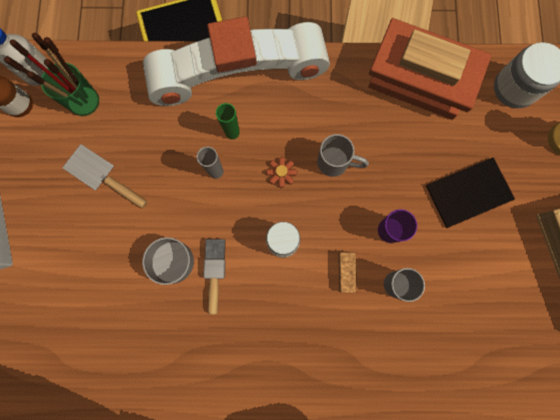

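View pics/wrist0.png

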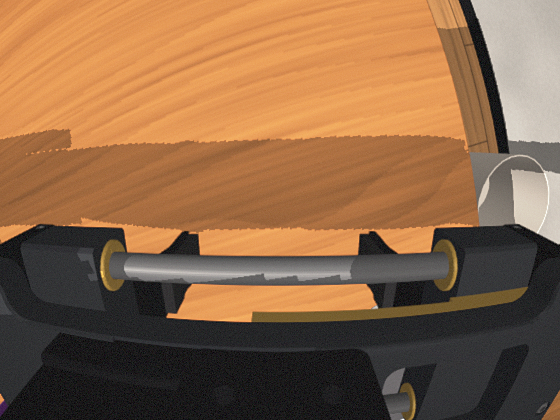

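The side view shows the wide pot at (260,312), narrow pot (203,230), middle pot (388,192), mug (267,185), tin (308,227), and green and purple look-alikes. In the top view, the wide pot is at (167,261), narrow (210,162), middle (406,285) and mug (337,155). I'll enlarge these to read the rims.

Run:
```python
import cv2,numpy as np
t=cv2.imread("pics/top0.png"); s=cv2.imread("pics/side0.png")
def crop(im,x,y,w,k): 
    c=cv2.resize(im[y:y+w,x:x+w],None,fx=k,fy=k,interpolation=cv2.INTER_CUBIC)
    for i in range(0,w,10):
        cv2.putText(c,str(x+i),(i*k,8),0,.3,(255,255,255),1);cv2.putText(c,str(y+i),(0,i*k+4),0,.3,(255,255,255),1)
        cv2.line(c,(i*k,0),(i*k,c.shape[0]),(0,255,255) ,1) if 0 else None
        for j in range(0,w,10): cv2.circle(c,(i*k,j*k),1,(0,255,255),-1)
    return c
cv2.imwrite("pics/ct.png",np.hstack([crop(t,135,230,66,4),crop(t,180,130,66,4),crop(t,375,253,66,4)]))
cv2.imwrite("pics/cs.png",np.hstack([crop(s,222,270,76,3),crop(s,170,190,76,3),crop(s,350,160,76,3)]))
```

```text
(no output)
```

View pics/ct.png

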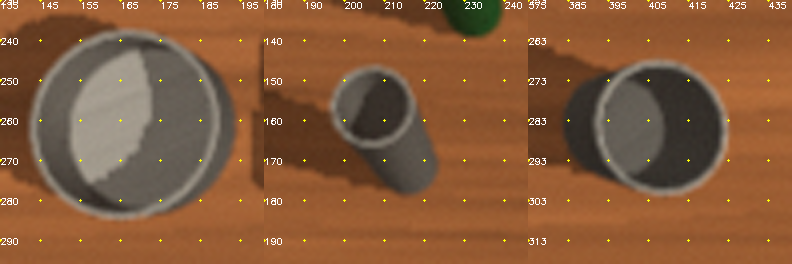

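View pics/cs.png

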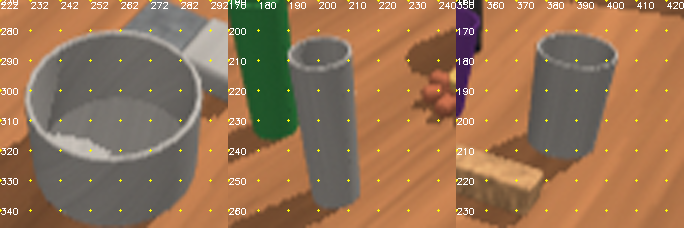

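```bash
cat > h.py <<'E'
import numpy as np,pickle
from scipy.optimize import least_squares
th=np.linspace(0,2*np.pi,180)
def proj(c,P):
    q=P@np.array(c["R"]).T+c["t"]; f=210/np.tan(np.radians(c["vfov"]/2))
    return np.c_[c["cx"]+f*q[:,0]/q[:,2], c["cy"]+f*q[:,1]/q[:,2]]
def ext(c,x,y,z,r):
    p=proj(c,np.c_[x+r*np.cos(th),y+r*np.sin(th),np.full(180,z)])
    return np.array([p[:,0].min(),p[:,0].max(),p[:,1].min(),p[:,1].max()])
def fit(views,z,r):
    g=lambda v:np.concatenate([ext(c,v[0],v[1],z,r)-e for c,e in views])
    s=least_squares(g,[.5,0]); return s.x,s.fun
E
python3 - <<'E'
from h import *
T=pickle.load(open("pics/top0.pkl","rb"));S=pickle.load(open("pics/side0.pkl","rb"))
D={"wide":([142.5,190,237.5,284.5],[231,289,280.3,323.3],.052,.046),
"narrow":([197,217.3,146.5,166.75],[190.3,211,202.7,213.7],.112,.02),
"middle":([392,424.75,268.25,301.75],[377,403.3,171,183.7],.084,.031)}
for k,(a,b,z,r) in D.items():
    a=np.array(a)-.38;b=np.array(b)-.35
    for v in ([(T,a)],[(S,b)],[(T,a),(S,b)]):
        x,f=fit(v,z,r); print(k,x.round(4),f.round(1), np.hypot(*x).round(3))
E
```

```text
wide [0.4493 0.2232] [ 0.1 -0.1 -0.3  0.3] 0.502
wide [0.4497 0.2228] [-0.7  0.7 -0.4  0.2] 0.502
wide [0.4495 0.223 ] [ 0.2  0.  -0.4  0.2 -0.7  0.8 -0.3  0.4] 0.502
narrow [0.6424 0.1408] [-0.4  0.4 -0.1  0.1] 0.658
narrow [0.6423 0.1415] [-0.6  0.7 -0.2  0.2] 0.658
narrow [0.6424 0.141 ] [-0.6  0.3 -0.1  0.  -0.5  0.8 -0.4  0. ] 0.658
middle [ 0.4065 -0.2371] [-0.3  0.3 -0.3  0.2] 0.471
middle [ 0.4076 -0.2359] [-0.5  0.5  0.2 -0.3] 0.471
middle [ 0.407  -0.2369] [-0.5  0.2 -0.5 -0.  -0.1  0.9  0.1 -0.3] 0.471
```

Both cameras agree within 1–2 mm, so I'll swing along an arc towards the middle pot.

Call:
arm_command(commands=[[[0,0,0.06,-0.006,0.03,0,100],[0,0,0.09,-0.01,0.048,0,100],[0,0,0.09,-0.01,0.048,0,100],[0,0,0.09,-0.01,0.048,0,100],[0,0,0.09,-0.01,0.048,0,100],[0,0,0.09,-0.01,0.048,0,100],[0,0,0.09,-0.01,0.048,0,100],[0,0,0.09,-0.01,0.048,0,100],[0,0,0.09,-0.01,0.048,0,100],[0,0,0.09,-0.01,0.048,0,100],[0,0,0.09,-0.01,0.048,0,100],[0,0,0.09,-0.01,0.048,0,100],[0,0,0.09,-0.01,0.048,0,100],[0,0,0.09,-0.01,0.048,0,100],[0,0,0.09,-0.01,0.048,0,100],[0,0,0.09,-0.01,0.048,0,100],[0,0,0.09,-0.01,0.048,0,100],[0,0,0.09,-0.01,0.048,0,100],[0,0,0.09,-0.01,0.048,0,100],[0,0,0,0,0,0,100]]], newtons=20)

```text
time: 2.65
ee_pos: [0.395, -0.1928, 0.2306]
eef_rot: [0.977, -0.214, 0.0, -0.001]
ft_force: [1.2, 1.3, -0.0]
width: 0.0869
```

```bash
cat >> h.py <<'E'
from scipy.spatial.transform import Rotation as Ro
from bench import *
def go(x,y,z):
    s=read_state(); R=Ro.from_quat(s["eef_rot"]).as_matrix()
    print("t",round(s["time"],2),"pos",s["ee_pos"].round(4),"xax",R[:,0].round(3),"zax",R[:,2].round(3),"w",round(s["width"],4),"F",s["ft_force"].round(1))
    print("tool shift",(R.T@(np.array([x,y,z])-s["ee_pos"])).round(4))
    print("j",s["joint_positions"].round(2))
E
python3 -c "
from h import *
go(.407,-.2365,.063)"
```

```text
t 2.65 pos [ 0.395  -0.1928  0.2306] xax [ 0.909 -0.417  0.   ] zax [ 0.001  0.001 -1.   ] w 0.0869 F [ 1.2  1.3 -0. ]
tool shift [0.0291 0.035  0.1675]
j [-0.39 -0.16  0.69  1.95  0.1   1.31 -0.17]
```

Call:
arm_command(commands=[[[0,0,0,0.015,0.018,0,100],[0,0,0,0.014,0.017,0,100],[0,0,0,0,0,0.03,100],[0,0,0,0,0,0.03,100],[0,0,0,0,0,0,100],[0,0,0,0,0,0,100]]])

```text
time: 3.4
ee_pos: [0.4099, -0.2329, 0.1715]
eef_rot: [0.978, -0.209, 0.0, -0.0]
ft_force: [0.7, 0.5, 0.5]
width: 0.087
```

```bash
python3 -c "
from h import *
import cv2
go(.407,-.2365,.063)
c=camera('wrist'); cv2.imwrite('pics/w1.png',c['frame'][:,:,::-1])
c=camera('side'); cv2.imwrite('pics/s1.png',c['frame'][:,:,::-1])"
```

```text
t 3.4 pos [ 0.4099 -0.2329  0.1715] xax [ 0.913 -0.409  0.001] zax [ 0.001 -0.    -1.   ] w 0.087 F [0.7 0.5 0.5]
tool shift [-0.0012  0.0045  0.1085]
j [-0.36  0.01  0.8   1.97 -0.01  1.17  0.02]
```

View pics/w1.png

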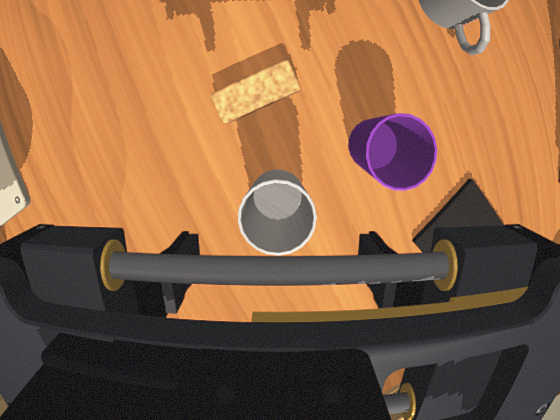

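View pics/s1.png

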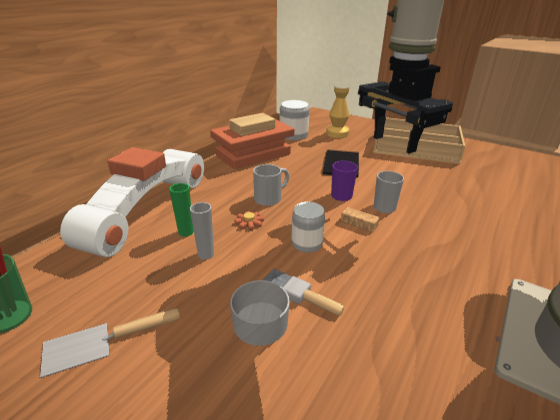

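The wrist view shows the middle pot's rim spanning columns 239–316 and rows 180–255, between the fingers. I'll check the position with the fisheye model.

```bash
cat >> h.py <<'E'
def fish(c,P):
    q=P@np.array(c["R"]).T+c["t"]; f=210/np.tan(np.radians(c["vfov"]/2))
    rho=np.hypot(q[:,0],q[:,1]); a=np.arctan2(rho,q[:,2])
    return np.c_[c["cx"]+f*a*q[:,0]/rho, c["cy"]+f*a*q[:,1]/rho]
def wfit(c,e,z,r,g0):
    def g(v):
        p=fish(c,np.c_[v[0]+r*np.cos(th),v[1]+r*np.sin(th),np.full(180,z)])
        return np.array([p[:,0].min(),p[:,0].max(),p[:,1].min(),p[:,1].max()])-e
    s=least_squares(g,g0); return s.x.round(4),s.fun.round(1)
E
python3 -c "
from h import *
c=camera('wrist')
print(wfit(c,np.array([239,316,180,255]),.084,.031,[.41,-.237]))
go(.407,-.2365,.063)"
```

```text
(array([ 0.4065, -0.2383]), array([-1.1,  1.1, -0.4,  0.5]))
t 3.55 pos [ 0.4102 -0.2329  0.1716] xax [ 0.913 -0.409  0.002] zax [ 0.002 -0.    -1.   ] w 0.0868 F [ 0.7 -0.2 -0.1]
tool shift [-0.0016  0.0047  0.1086]
j [-0.36  0.01  0.8   1.97 -0.01  1.17  0.02]
```

Target (0.407, −0.237). I'll descend and grip.

Call:
arm_command(commands=[[[0,0,0,-0.001,0.005,0.02,100],[0,0,0,0,0,0.03,100],[0,0,0,0,0,0.03,100],[0,0,0,0,0,0.02,100],[0,0,0,0,0,0.008,100],[0,0,0,0,0,0,100],[0,0,0,0,0,0,60],[0,0,0,0,0,0,40],[0,0,0,0,0,0,40],[0,0,0,0,0,0,40],[0,0,0,0,0,0,40]]], newtons=20)

```text
time: 4.92
ee_pos: [0.4068, -0.2369, 0.0628]
eef_rot: [0.978, -0.209, 0.0, -0.0]
ft_force: [-1.0, 1.3, 4.3]
width: 0.0597
```

```bash
python3 -c "
from h import *
go(.407,-.2365,.203)"
```

```text
t 4.92 pos [ 0.4068 -0.2369  0.0628] xax [ 0.913 -0.409  0.   ] zax [ 0.  0. -1.] w 0.0597 F [-1.   1.3  4.3]
tool shift [ 1.000e-04 -5.000e-04 -1.402e-01]
j [-0.3   0.21  0.8   2.08 -0.19  0.93  0.18]
```

Call:
arm_command(commands=[[[0,0,0,0,0,-0.01,40],[0,0,0,0,0,-0.02,40],[0,0,0,0,0,-0.03,40],[0,0,0,0,0,-0.03,40],[0,0,0,0,0,-0.03,40],[0,0,0,0,0,-0.02,40],[0,0,0,0,0,0,40],[0,0,0,0,0,0,40]]])

```text
time: 5.92
ee_pos: [0.406, -0.2366, 0.2017]
eef_rot: [0.978, -0.209, -0.001, -0.0]
ft_force: [-0.5, 0.3, -1.4]
width: 0.0595
```

```bash
python3 -c "
from h import *
import cv2
go(.407,-.2365,.203)
c=camera('side'); cv2.imwrite('pics/s2.png',c['frame'][:,:,::-1])"
```

```text
t 5.92 pos [ 0.406  -0.2366  0.2017] xax [ 0.913 -0.409 -0.001] zax [-0.001  0.    -1.   ] w 0.0595 F [-0.5  0.3 -1.4]
tool shift [ 0.0008 -0.0005 -0.0013]
j [-0.38 -0.03  0.81  1.93  0.03  1.24 -0.  ]
```

View pics/s2.png

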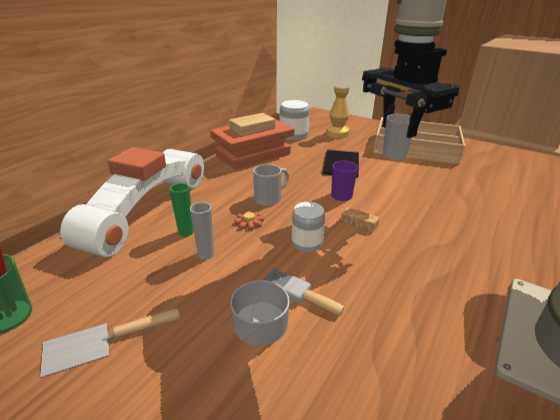

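The pot hangs upright in the gripper, centred around (398,135) in the side view. Next I swing it over the wide pot.

Call:
arm_command(commands=[[[0,0,-0.05,0.003,-0.024,0,40],[0,0,-0.09,0.0055,-0.0433,0,40],[0,0,-0.09,0.0055,-0.0433,0,40],[0,0,-0.09,0.0055,-0.0433,0,40],[0,0,-0.09,0.0055,-0.0433,0,40],[0,0,-0.09,0.0055,-0.0433,0,40],[0,0,-0.09,0.0055,-0.0433,0,40],[0,0,-0.09,0.0055,-0.0433,0,40],[0,0,-0.09,0.0055,-0.0433,0,40],[0,0,-0.09,0.0055,-0.0433,0,40],[0,0,-0.06,0.004,-0.028,0,40],[0,0,0,0,0,0,40],[0,0,0,0,0,0,40]]])

```text
time: 7.6
ee_pos: [0.4633, 0.1887, 0.2022]
eef_rot: [0.969, 0.246, -0.0, 0.0]
ft_force: [0.1, -0.1, -1.1]
width: 0.0594
```

```bash
python3 -c "
from h import *
go(.4495,.223,.067)"
```

```text
t 7.6 pos [0.4633 0.1887 0.2022] xax [ 0.879  0.477 -0.001] zax [-0.    -0.001 -1.   ] w 0.0594 F [ 0.1 -0.1 -1.1]
tool shift [ 0.0044 -0.0368  0.1352]
j [-0.84  0.07  0.38  1.84 -0.03  1.24  0.04]
```

Call:
arm_command(commands=[[[0,0,0,0.002,-0.018,0,40],[0,0,0,0.0024,-0.0188,0,40],[0,0,0,0,0,0,40],[0,0,0,0,0,0.03,40],[0,0,0,0,0,0.03,40],[0,0,0,0,0,0,40],[0,0,0,0,0,0,40]]])

```text
time: 8.48
ee_pos: [0.4501, 0.2239, 0.1437]
eef_rot: [0.969, 0.247, 0.001, -0.0]
ft_force: [-0.2, 0.6, -0.7]
width: 0.0593
```

```bash
python3 -c "
from h import *
import cv2
go(.4495,.223,.067)
c=camera('side'); a=c['frame'][:,:,::-1]
c=camera('top'); b=c['frame'][:,:,::-1]
cv2.imwrite('pics/s3.png',np.hstack([cv2.resize(a[170:370,160:360],None,fx=2,fy=2),cv2.resize(b[160:360,70:270],None,fx=2,fy=2)]))"
```

```text
t 8.47 pos [0.4501 0.2239 0.1437] xax [0.878 0.478 0.001] zax [ 0.001  0.001 -1.   ] w 0.0593 F [-0.2  0.6 -0.7]
tool shift [-0.001   0.0006  0.0767]
j [-0.87  0.13  0.34  1.91 -0.05  1.11 -0.01]
```

View pics/s3.png

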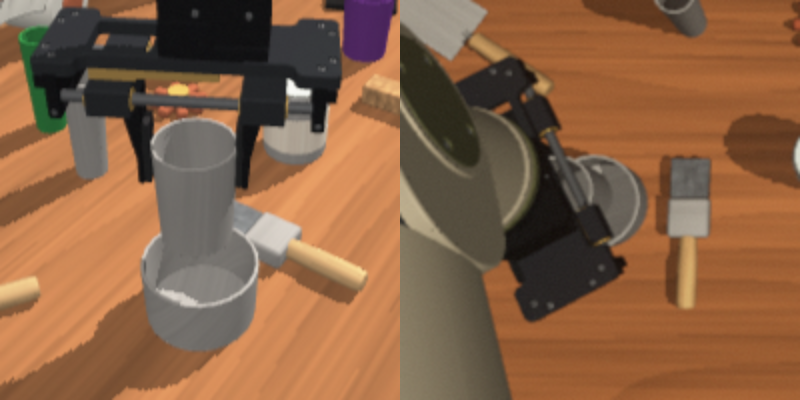

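The side crop shows the middle pot hanging upright over the wide pot and lined up with it. I'll lower it in.

Call:
arm_command(commands=[[[0,0,0,-0.001,0.0006,0.015,40],[0,0,0,0,0,0.02,40],[0,0,0,0,0,0.02,40],[0,0,0,0,0,0.01,40],[0,0,0,0,0,0.005,40],[0,0,0,0,0,0.002,40],[0,0,0,0,0,0,40],[0,0,0,0,0,0,40]]])

```text
time: 9.57
ee_pos: [0.4491, 0.2232, 0.071]
eef_rot: [0.969, 0.247, 0.0, -0.0]
ft_force: [-0.4, 0.1, -2.4]
width: 0.0593
```

```bash
python3 -c "
from h import *
go(.4495,.223,.067)"
```

```text
t 9.57 pos [0.4491 0.2232 0.071 ] xax [0.878 0.479 0.001] zax [ 0.001  0.001 -1.   ] w 0.0593 F [-0.4  0.1 -2.4]
tool shift [0.0003 0.0003 0.004 ]
j [-0.86  0.22  0.34  1.98 -0.09  0.96  0.02]
```

Call:
arm_command(commands=[[[0,0,0,0,0,0.002,40],[0,0,0,0,0,0.001,40],[0,0,0,0,0,0.001,40],[0,0,0,0,0,0,40],[0,0,0,0,0,0,40]]])

```text
time: 10.2
ee_pos: [0.4488, 0.223, 0.0668]
eef_rot: [0.969, 0.247, 0.0, -0.0]
ft_force: [-1.5, -1.1, 4.3]
width: 0.0592
```

Call:
arm_command(commands=[[[0,0,0,0,0,0.0005,40],[0,0,0,0,0,0,40],[0,0,0,0,0,0,40]]])

```text
time: 10.58
ee_pos: [0.4489, 0.223, 0.0667]
eef_rot: [0.969, 0.247, 0.0, -0.0]
ft_force: [-4.9, -2.4, 11.5]
width: 0.0593
```

Force rises with almost no motion, so the pot is seated on the floor of the wide pot. I'll release and go up.

Call:
arm_command(commands=[[[0,0,0,0,0,-0.0005,72],[0,0,0,0,0,0,85],[0,0,0,0,0,0,100],[0,0,0,0,0,0,100],[0,0,0,0,0,0,100],[0,0,0,0,0,0,100],[0,0,0,0,0,-0.01,100],[0,0,0,0,0,-0.02,100],[0,0,0,0,0,-0.04,100],[0,0,0,0,0,-0.05,100],[0,0,0,0,0,-0.04,100],[0,0,0,0,0,0,100]]])

```text
time: 12.08
ee_pos: [0.4503, 0.2237, 0.2304]
eef_rot: [0.969, 0.247, 0.003, -0.001]
ft_force: [-0.6, -0.2, -0.1]
width: 0.0867
```

```bash
python3 -c "
from h import *
go(.6424,.141,.093)"
```

```text
t 12.07 pos [0.4503 0.2237 0.2304] xax [0.878 0.478 0.006] zax [ 0.005  0.004 -1.   ] w 0.0867 F [-0.6 -0.2 -0.1]
tool shift [0.1283 0.1647 0.138 ]
j [-0.89  0.05  0.35  1.8  -0.02  1.29 -0.04]
```

Call:
arm_command(commands=[[[0,0,0,0.016,0.02,0,100],[0,0,0,0.024,0.031,0,100],[0,0,0,0.024,0.031,0,100],[0,0,0,0.024,0.031,0,100],[0,0,0,0.024,0.031,0,100],[0,0,0,0.016,0.02,0,100],[0,0,0,0,0,0.02,100],[0,0,0,0,0,0,100],[0,0,0,0,0,0,100]]])

```text
time: 13.2
ee_pos: [0.6394, 0.1405, 0.2069]
eef_rot: [0.969, 0.247, -0.0, -0.0]
ft_force: [-0.4, -0.2, 0.2]
width: 0.087
```

```bash
python3 -c "
from h import *
import cv2
go(.6424,.141,.093)
c=camera('side'); cv2.imwrite('pics/s4.png',c['frame'][:,:,::-1])
c=camera('top'); cv2.imwrite('pics/t4.png',c['frame'][:,:,::-1]);pickle.dump(c,open('pics/t4.pkl','wb'))
c=camera('wrist'); cv2.imwrite('pics/w4.png',c['frame'][:,:,::-1]);pickle.dump(c,open('pics/w4.pkl','wb'))"
```

```text
t 13.2 pos [0.6394 0.1405 0.2069] xax [ 0.878  0.479 -0.   ] zax [-0.  0. -1.] w 0.087 F [-0.4 -0.2  0.2]
tool shift [0.0028 0.001  0.1139]
j [-0.63  0.43  0.46  1.43 -0.19  1.33  0.35]
```

View pics/s4.png

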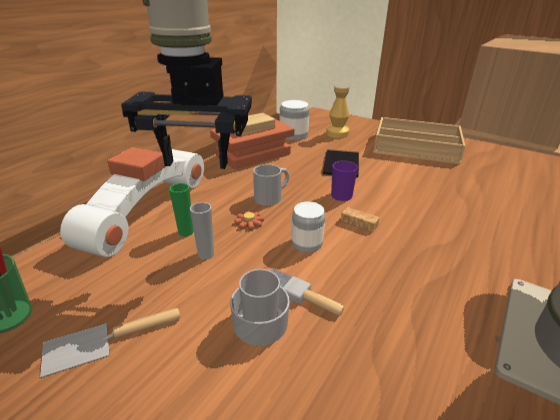

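View pics/w4.png

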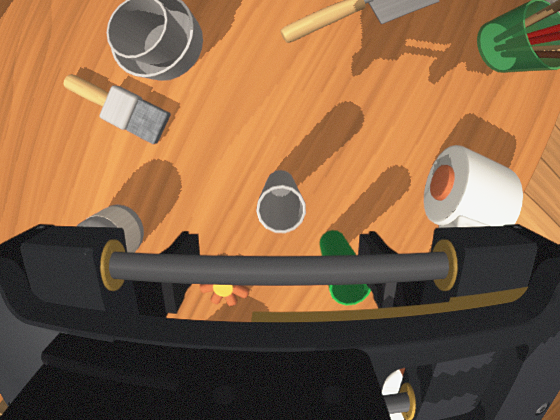

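View pics/t4.png

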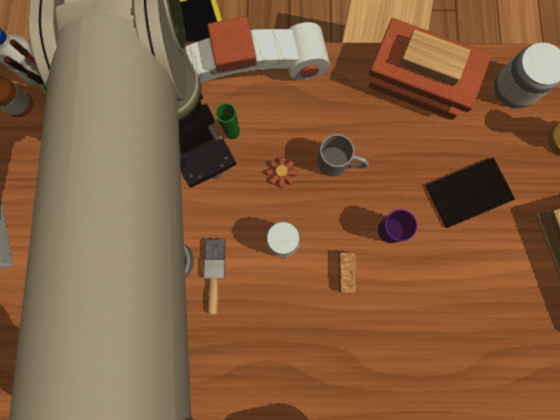

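The nest reads well: in the side view the middle rim is at (261,284) inside the wide pot. The narrow pot's rim in the wrist view spans columns 257–305 and rows 184–232.

```bash
python3 -c "
from h import *
import cv2
W=pickle.load(open('pics/w4.pkl','rb'));T=pickle.load(open('pics/top0.pkl','rb'))
print(wfit(W,np.array([257,305.5,184,232.5]),.112,.02,[.64,.14]))
g=fit([(T,np.array([217,238,104,125]))],.112,.02);print('green',g)
R=Ro.from_quat(read_state()['eef_rot']).as_matrix(); print('green in tool',R.T@np.array([g[0][0]-.6424,g[0][1]-.141,0]))
s=cv2.imread('pics/s4.png'); cv2.imwrite('pics/cs4.png',cv2.resize(s[260:350,210:310],None,fx=6,fy=6,interpolation=2))
print(ext(pickle.load(open('pics/side0.pkl','rb')),.4495,.223,.088,.031))
go(.6424,.141,.093)
"
```

```text
(array([0.6416, 0.1416]), array([-0.8,  0.8,  0.1, -0. ]))
green (array([0.72619173, 0.10417775]), array([ 0.11710653, -0.11719931,  0.70221944, -0.68880623]))
green in tool [5.59221854e-02 7.24543828e-02 6.11108364e-05]
[238.62258438 279.98243851 269.11318535 297.83785546]
t 13.35 pos [0.6398 0.1406 0.2074] xax [0.878 0.479 0.001] zax [ 0.001  0.001 -1.   ] w 0.0871 F [ 0.1  0.5 -0.3]
tool shift [0.0024 0.0009 0.1144]
j [-0.63  0.43  0.46  1.43 -0.19  1.32  0.35]
```

View pics/cs4.png

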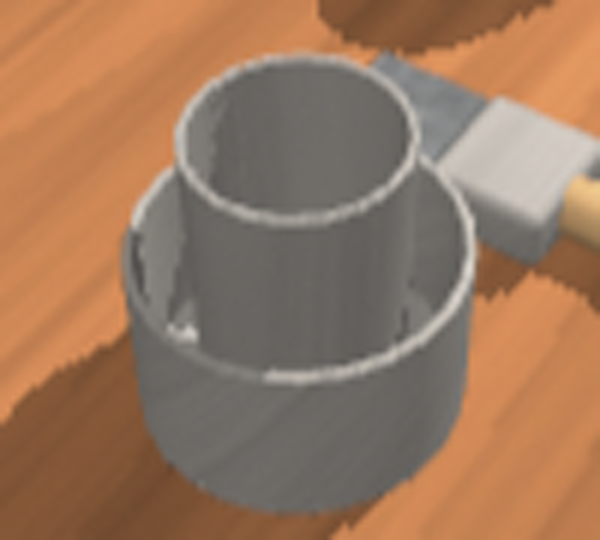

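The middle pot's rim matches the seated prediction within 1 px, at (0.4495, 0.223). The green pot is clear of the fingers. Next I descend on the narrow pot and grip.

Call:
arm_command(commands=[[[0,0,0,0.002,0.0007,0.02,100],[0,0,0,0,0,0.03,100],[0,0,0,0,0,0.03,100],[0,0,0,0,0,0.024,100],[0,0,0,0,0,0.01,100],[0,0,0,0,0,0,100],[0,0,0,0,0,0,60],[0,0,0,0,0,0,30],[0,0,0,0,0,0,20],[0,0,0,0,0,0,20],[0,0,0,0,0,0,20],[0,0,0,0,0,0,20],[0,0,0,0,0,0,20]]], newtons=18)

```text
time: 14.98
ee_pos: [0.6419, 0.1406, 0.0926]
eef_rot: [0.969, 0.247, 0.0, -0.0]
ft_force: [-0.0, 0.0, 0.6]
width: 0.039
```

```bash
python3 -c "
from h import *
go(.642,.1413,.235)"
```

```text
t 14.97 pos [0.6419 0.1406 0.0926] xax [0.878 0.479 0.   ] zax [ 0.  0. -1.] w 0.039 F [-0.   0.   0.6]
tool shift [ 0.0005 -0.0005 -0.1424]
j [-0.61  0.53  0.43  1.55 -0.24  1.12  0.38]
```

Call:
arm_command(commands=[[[0,0,0,0,0,-0.01,20],[0,0,0,0,0,-0.02,20],[0,0,0,0,0,-0.03,20],[0,0,0,0,0,-0.04,20],[0,0,0,0,0,-0.03,20],[0,0,0,0,0,-0.015,20],[0,0,0,0,0,0,20],[0,0,0,-0.016,-0.02,0,20],[0,0,0,-0.024,-0.03,0,20],[0,0,0,-0.024,-0.03,0,20],[0,0,0,-0.024,-0.03,0,20],[0,0,0,-0.024,-0.03,0,20],[0,0,0,-0.016,-0.02,0,20],[0,0,0,0,0,0,20],[0,0,0,0,0,0,20],[0,0,0,0,0,0,20]]])

```text
time: 16.98
ee_pos: [0.4534, 0.2191, 0.2371]
eef_rot: [0.969, 0.246, -0.0, 0.0]
ft_force: [0.2, 0.6, -1.4]
width: 0.0389
```

```bash
python3 -c "
from h import *
import cv2
go(.4495,.223,.101)
c=camera('side'); a=c['frame'][:,:,::-1]; cv2.imwrite('pics/s5.png',cv2.resize(a[100:360,140:400],None,fx=2,fy=2))"
```

```text
t 16.98 pos [0.4534 0.2191 0.2371] xax [ 0.879  0.477 -0.001] zax [-0.    -0.001 -1.   ] w 0.0389 F [ 0.2  0.6 -1.4]
tool shift [-0.0015 -0.0054  0.1361]
j [-0.91  0.05  0.38  1.78 -0.02  1.31 -0.02]
```

View pics/s5.png

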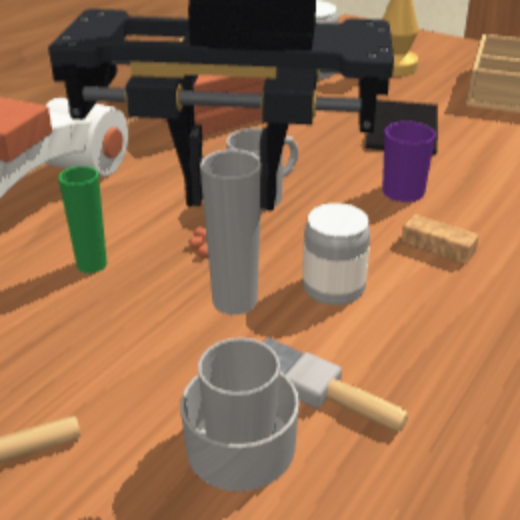

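The narrow pot hangs upright above the nest, and in the crop the shift needed is small. I'll correct that and lower it.

Call:
arm_command(commands=[[[0,0,0,-0.0015,-0.0054,0,20],[0,0,0,0,0,0.02,20],[0,0,0,0,0,0.02,20],[0,0,0,0,0,0,20],[0,0,0,0,0,0,20]]])

```text
time: 17.65
ee_pos: [0.4492, 0.2241, 0.1983]
eef_rot: [0.969, 0.247, 0.0, -0.0]
ft_force: [0.4, -0.1, -1.1]
width: 0.0392
```

```bash
python3 -c "
from h import *
import cv2
go(.4495,.223,.101)
c=camera('side'); a=c['frame'][:,:,::-1]; cv2.imwrite('pics/s6.png',cv2.resize(a[160:360,160:360],None,fx=3,fy=3))"
```

```text
t 17.65 pos [0.4492 0.2241 0.1983] xax [0.878 0.479 0.001] zax [ 0.001  0.    -1.   ] w 0.0392 F [ 0.4 -0.1 -1.1]
tool shift [-0.0003  0.0011  0.0973]
j [-0.91  0.07  0.37  1.84 -0.03  1.23 -0.03]
```

View pics/s6.png

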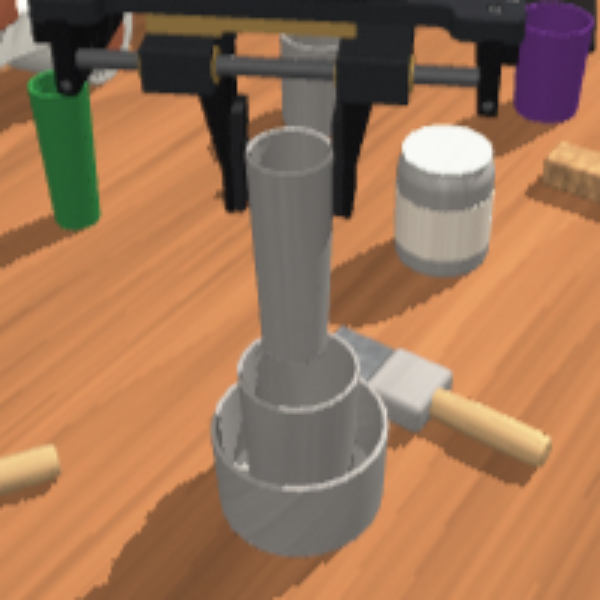

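The pot is lined up: its foot is at (293,355) in the crop and the middle pot's mouth is at (299,372). I'll lower it close to the floor.

Call:
arm_command(commands=[[[0,0,0,0,0.001,0.015,20],[0,0,0,0,0,0.02,20],[0,0,0,0,0,0.02,20],[0,0,0,0,0,0.02,20],[0,0,0,0,0,0.01,20],[0,0,0,0,0,0.006,20],[0,0,0,0,0,0.002,20],[0,0,0,0,0,0,20],[0,0,0,0,0,0,20]]])

```text
time: 18.82
ee_pos: [0.4496, 0.2231, 0.105]
eef_rot: [0.969, 0.247, 0.0, -0.0]
ft_force: [0.1, -0.2, -0.9]
width: 0.0388
```

Call:
arm_command(commands=[[[0,0,0,0,0,0.002,20],[0,0,0,0,0,0.001,20],[0,0,0,0,0,0.001,20],[0,0,0,0,0,0,20],[0,0,0,0,0,0,20]]])

```text
time: 19.45
ee_pos: [0.4494, 0.2229, 0.1005]
eef_rot: [0.969, 0.247, -0.0, -0.0]
ft_force: [-0.2, 0.5, -0.5]
width: 0.0388
```

Call:
arm_command(commands=[[[0,0,0,0,0,0.0005,20],[0,0,0,0,0,0,20],[0,0,0,0,0,0.0005,20],[0,0,0,0,0,0,20]]])

```text
time: 19.95
ee_pos: [0.4497, 0.2232, 0.1004]
eef_rot: [0.969, 0.247, 0.0, -0.0]
ft_force: [-2.4, -1.7, 10.4]
width: 0.0389
```

Seated: 10 N upward and no further motion. I'll release and retreat.

Call:
arm_command(commands=[[[0,0,0,0,0,-0.001,20],[0,0,0,0,0,0,55],[0,0,0,0,0,0,80],[0,0,0,0,0,0,100],[0,0,0,0,0,0,100],[0,0,0,0,0,0,100],[0,0,0,0,0,0,100],[0,0,0,0,0,-0.01,100],[0,0,0,0,0,-0.02,100],[0,0,0,0,0,-0.04,100],[0,0,0,0,0,-0.05,100],[0,0,0,0,0,-0.02,100],[0,0,-0.06,0,-0.03,0,100],[0,0,-0.09,0,-0.045,0,100],[0,0,-0.09,0,-0.045,0,100],[0,0,-0.09,0,-0.045,0,100],[0,0,-0.06,0,-0.03,0,100],[0,0,0,0,0,0,100],[0,0,0,0,0,0,100]]])

```text
time: 22.32
ee_pos: [0.332, 0.3762, 0.2404]
eef_rot: [0.903, 0.429, -0.0, 0.0]
ft_force: [0.0, -0.7, 0.5]
width: 0.0869
```

```bash
python3 -c "
from h import *
import cv2
go(.4495,.223,.101)
c=camera('side'); a=c['frame'][:,:,::-1]; d=camera('top');b=d['frame'][:,:,::-1]
cv2.imwrite('pics/s7.png',np.hstack([cv2.resize(a[230:360,190:320],None,fx=3,fy=3),cv2.resize(b[195:325,100:230],None,fx=3,fy=3)]))
cv2.imwrite('pics/s7f.png',a)
for z,r in ((.12,.02),(.088,.031),(.052,.046)):
  print((ext(c,.4495,.223,z,r)-[190,190,230,230])*3,(ext(d,.4495,.223,z,r)-[100,100,195,195])*3+[390,390,0,0])"
```

```text
t 22.32 pos [0.332  0.3762 0.2404] xax [ 0.631  0.776 -0.   ] zax [ 0. -0. -1.] w 0.0869 F [ 0.  -0.7  0.5]
tool shift [-0.0446  0.1877  0.1395]
j [-1.12  0.05  0.18  1.77 -0.01  1.32 -0.04]
[165.5032437  247.96673303  83.17546388 137.41656002] [523.7478969  590.88908597 156.0636144  223.48568141]
[145.86775314 269.94731552 117.33955606 203.51356638] [522.42538972 622.35437869 142.78962993 243.19536449]
[119.9059107  298.21664755 149.05668233 279.90987454] [517.00195657 658.93268913 125.13281883 267.82943354]
```

View pics/s7.png

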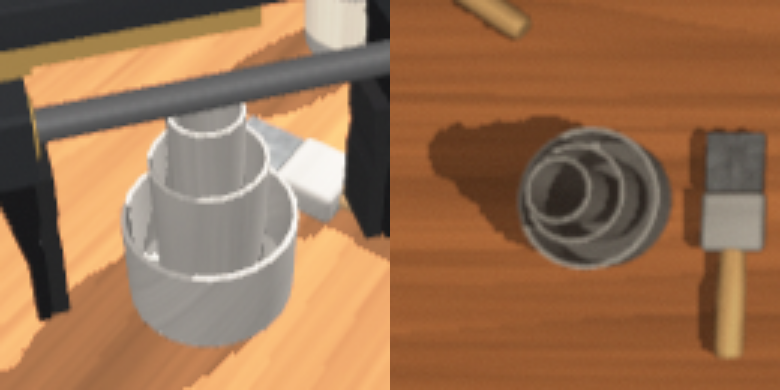

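View pics/s7f.png

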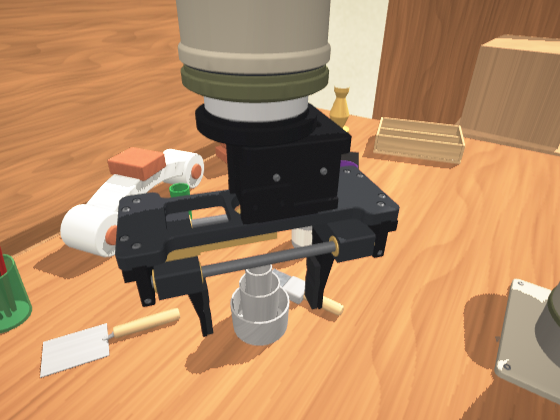

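The rims of all three pots match the predicted upright nested positions to within about 1–2 px in both views. I'll check that the bystanders haven't moved, then hand in.

```bash
python3 -c "
from h import *
import cv2
b=camera('top')['frame'][:,:,::-1].astype(int); a=cv2.imread('pics/top0.png').astype(int)
for n,(x,y) in dict(mug=(337,155),purple=(398,227),tin=(283,239),green=(228,121)).items():
  print(n,np.abs(a-b)[y-22:y+22,x-25:x+35].mean().round(2))
print(close_job())"
```

```text
mug 1.48
purple 1.51
tin 1.45
green 1.49
the job is handed in; nothing more can be done
None
```

The three pots are nested where the wide pot stood: the middle pot is standing in the wide one, and the narrow pot is standing in the middle one. I set the middle pot in first and then the narrow one, lowering each until it touched (about 10–12 N) before letting go. I handed the job in at about 22.5 s of the 61 s allowed.

**Nest:** in the last side and top pictures, all three rims were about where upright, seated pots should be, to within 1–2 px. The very back of the narrow pot's rim was hidden by the gripper in the side view. The gripper was open and clear of everything.

**Bystanders:** before-and-after top pictures show no change beyond image noise for the mug, tin, green pot and purple pot.

No check failed or disagreed.

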